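# Empty the catch tray, then hold the spring gate open at its mark

## Task

Put both finished aluminium castings from the deburring machine's catch tray into the blue tote. Then take the red knob of the machine's spring-return gate, pull it out until its yellow pointer stands over the red mark, and keep it there for the next batch: finish while still holding the knob, since the gate springs shut if you let go. Leave the tote and the other things on the bench where they are.

Things in the scene. Friction and masses are not known exactly. Their poses are not given: they have to be found in the camera images.
- machine: green bench deburring machine, fixed on a 6 mm base plate. Origin: foot of the middle of its front face; x points into the machine (away from the robot), y to the robot's left; turned at most 0.15 rad. Front housing 80 mm deep, 100 mm high, behind it up to 180 mm high. In front of the face: catch tray on the left, gate slide on the right
- tray (a point): centre of the catch tray's floor, 10 mm above the bench (machine x -110, y +128 mm). Open dark steel tray, fixed to the machine, 160 (machine x) by 195 (machine y) mm outside, walls 4 mm, rim 28 mm above the bench
- casting1: finished bare aluminium casting, 0.08 to 0.15 kg, an upside-down T: foot 56 (x) by 34 (y) by 10 mm thick, on it a middle rib 40 long (x), 12 thick (y), rising from 10 to 40 mm above its underside. Origin: centre of the underside, z up. It stands on the floor of the catch tray, in its right half (smaller machine y)
- casting2: a second casting of the same shape and frame, in the tray's left half
- tote: blue open plastic tote, loose, 0.6 kg, outside 180 (x) by 150 (y) by 60 mm high, walls 4 mm, inner floor at most 6 mm above its underside; stands on the bench left or right of the machine. Origin: centre of its underside
- gate (a joint): travel of the spring-return gate in m: 0 shut (where its spring brings it), growing as it is pulled to the machine's right (along the machine's -y), stop at 0.11. The spring pulls back with about 3 N when shut and 0.07 N more per mm; the mark lies at 0.045 to 0.085
- gate_grip (a point): point on the axis of the gate's upright red knob, to grip from above, 90 mm above the bench; knob diameter 26 mm, cylinder from 55 to 105 mm above the bench, rounded top at 115 mm. Below it is a black carriage, 34 (x) by 50 (y) mm, top at 55 mm. Moves with the gate; shut, it is at x -100, y -40 mm of the machine
- gate_pointer (a point): tip of the gate's yellow pointer (4 mm wide), which sticks out from the carriage towards the robot over a white scale ledge (machine x -165 to -125 mm, top 30 mm above the bench), 38 mm above the bench. Moves with the gate, at the same machine y as the knob's axis
- mark: red mark across the white scale ledge, fixed: 40 (machine x) by 14 (machine y) mm, 3 mm thick, origin at the centre of its underside, axes parallel to the machine's. The pointer passes just above it; gate at the mark = pointer tip and mark at the same machine y
- offcut_box: grey open box of wood offcuts, same size as the tote (180 by 150 by 60 mm), on the other side of the machine: a bystander. Origin: centre of its underside
- screwdriver: screwdriver lying across the bench nearest the robot, about 200 mm long and 30 mm thick, origin below its middle: a bystander
- glue: white glue bottle, diameter 60, height 150 mm, origin under its centre: a bystander
- jar: open glass jar, diameter 72, height 100 mm, origin under its centre: a bystander
- roll: roll of paper towel standing upright, diameter 100, height 100 mm, origin under its centre: a bystander
- hammer: hammer lying far right, origin below its middle: a bystander
- brush: paint brush lying far left, origin below its middle: a bystander
Things that resemble listed ones, but are neither listed nor needed, are in the scene too. Leave any black, purple or turquoise look-alike of the casting2 alone.

How it is judged:
By the outcome, as a careful person would: the job done as asked, in the order asked, and still so for the second after the job is handed in, while the arm keeps its last pose, push and grip.
It also fails if it takes over 67 s, if anything falls off the work surface, if the arm or the gripper's body presses on something with over 40 N, if the wrist force passes 120 N, or if a joint passes its speed limit or range.

## Robot

A 6-joint arm with a two-finger parallel gripper is mounted at the origin on the work surface. World frame = base frame: x ahead of the robot, y to its left, z up, the work surface at z = 0. Lengths are in m, angles in rad, forces in N, time in s.
With the tool pointing down it reaches from about 0.35 to 1 m from the base axis. Payload 7.1 kg.
Tool frame: the origin (TCP) lies between the finger pads; the fingertips stand 22 mm ahead of it and the grasp point (between the pads) lies 3 mm ahead of it; z points along the fingers, y is the line along which they close (so a half turn about z gives the same grasp; the last joint's range is limited). The gripper opens to 85 mm and grips with 20 to 120 N. Pads are 22 mm wide; open, the fingers measure 114 mm over their backs; the gripper's body (76 mm by 85 mm) begins 54 mm behind the grasp point. The pads swing forward as they close: fully open they stand 13 mm farther back than shut.
Start: joints at [-1.286, 0.423, 1.63, -0, 1.089, -0.019], TCP at [0.187, -0.596, 0.253] pointing down, gripper open.
Joint ranges: [-3, 3], [-0.9, 2.11], [0.09, 2.58], [-1.31, 4.45], [0.11, 2.69], [-2.54, 2.54]. Speed limits (rad/s): [2.39, 2.39, 3.01, 3.14, 3.14, 3.14].

## Interface

Orientations are given as a rotation vector (axis times angle).
In Python, from rig import manip gives the robot as it stands. The module is installed in compiled form; this text tells all that it offers. Calls block until the motion is done:
- manip.move_to(position, orientation): joint-space move of the TCP to a pose.
- manip.servo_line(position, orientation=None, rate=0.15): straight line of the TCP; orientation=None keeps the orientation; rate is the mean speed in m/s.
- manip.set_joints(angles): joint-space move.
- manip.command_gripper(opening, f_grip=None): finger opening in m; f_grip is the grip in N (None keeps the last); returns when the fingers have stopped.
- manip.hold(seconds).
- manip.solve_ik(position, orientation): joint angles nearest the present ones, or None.
- manip.camera(name): name is "scene" or "top"; returns a dict with "image" (420x560x3 uint8, red, green, blue), "fx", "fy", "cx", "cy" (pixels), "cam_to_world" (4x4, takes a point from camera to world coordinates). Camera axes: x right, y down, z forward; pixel columns grow to the right and rows downward; lengths in m; the calibration is good to about 2 mm. A picture is of the moment at which its call begins. There is no depth.
A pose or a line that the arm cannot do raises manip.IKError and nothing moves.
- manip.sign_off(): hands the job in; it is judged then, once.
Readings, each from a call of its own:
- manip.get_time(): time.
- manip.get_joint_positions(): joint angles.
- manip.get_joint_vel(): joint speeds.
- manip.get_tau(): joint torques, N m.
- manip.get_position(): TCP position.
- manip.get_ee_rot(): TCP orientation.
- manip.get_contact_force(): force on the tool from outside, world axes, zero at the start.
- manip.get_torque(): the same for the moment, N m.
- manip.get_width(): finger opening in m.
- manip.get_grip_force(): force on a finger pad.
Only numpy, scipy, OpenCV 4.12 (cv2) and the standard library are available. Lean on these libraries where they do the work, as an engineer would, in place of code of your own. Each camera call takes 0.05 s, during which the arm holds its last target. There are 200 camera calls.

## Working session

There is one attempt and no reset: what is moved stays moved. The work goes in short steps, each a Python script; the robot and the scene stay as the last script left them, time stands still between calls to the robot, and variables do not carry over. Pictures are saved under pics/ and viewed, at most 10 in all, crops included, and the job is handed in when it is done.

```bash
mkdir -p pics
cat > h.py <<'E'
import numpy as np, cv2
from rig import manip
def ray(c,u,v):
    T=np.array(c["cam_to_world"]);d=T[:3,:3]@np.array([(u-c["cx"])/c["fx"],(v-c["cy"])/c["fy"],1]);return T[:3,3],d
def onplane(c,u,v,z):
    o,d=ray(c,u,v);return o+d*(z-o[2])/d[2]
def proj(c,p):
    T=np.array(c["cam_to_world"]);q=T[:3,:3].T@(np.array(p)-T[:3,3]);return np.array([c["fx"]*q[0]/q[2]+c["cx"],c["fy"]*q[1]/q[2]+c["cy"]])
E
python3 - <<'E'
from h import *
import pickle
cs={}
for n in("top","scene"):
    c=manip.camera(n);cs[n]=c
    im=c["image"][:,:,::-1]
    cv2.imwrite(f"pics/{n}0.png",cv2.resize(im,(800,600),interpolation=cv2.INTER_CUBIC))
    print(n,c["fx"],c["cx"],c["cy"],np.round(c["cam_to_world"],3))
pickle.dump(cs,open("c0.pkl","wb"))
print(manip.get_ee_rot(),manip.get_time())
E
```

```text
top 448.97273955697096 277.75153138433575 208.8541153485548 [[-0.006 -0.998  0.065  0.467]
 [-1.     0.006  0.008 -0.007]
 [-0.008 -0.065 -0.998  1.479]
 [ 0.     0.     0.     1.   ]]
scene 392.8358821529611 272.8329805356255 208.45355270184072 [[ 0.755  0.569 -0.326  1.073]
 [ 0.656 -0.651  0.382 -0.58 ]
 [ 0.005 -0.502 -0.865  1.411]
 [ 0.     0.     0.     1.   ]]
[-3.10405080e+00 -4.75037222e-01  2.42707346e-04] 0.1
```

View pics/top0.png

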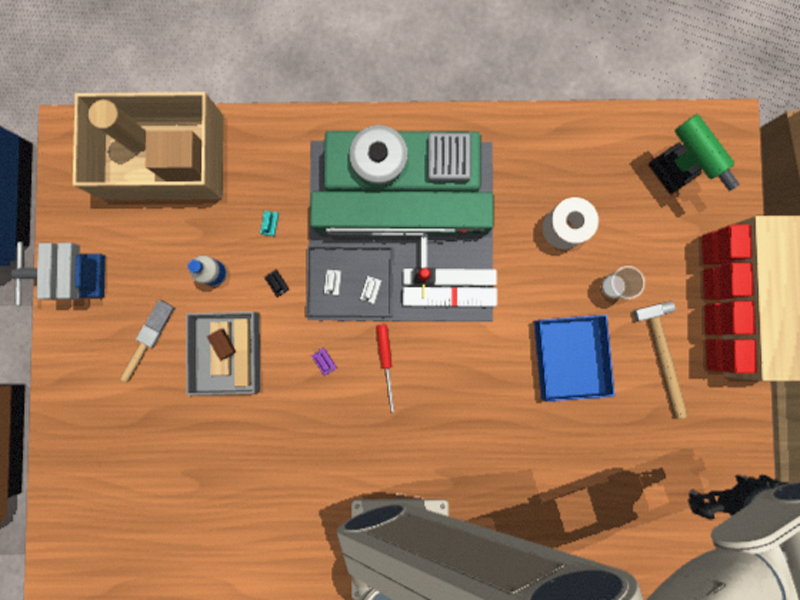

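View pics/scene0.png

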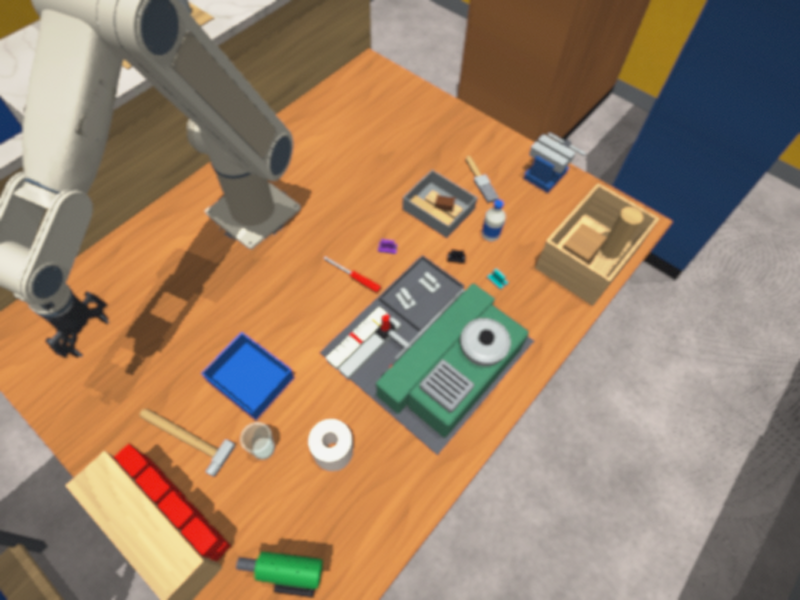

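Top view, 800x600 pixels:
- **Castings:** two bare-aluminium ones stand in the dark tray at (332,282) and (370,289). The turquoise (269,222), black (276,283) and purple (323,361) look-alikes are outside the tray and the wrong colour.
- **Tote:** the blue one at (573,357), with the grey offcut box at (222,353).
- **Gate:** knob at (425,274) and red mark at (454,297). The other reds are the screwdriver handle and the bins at right.

Next I'll confirm with an enlarged crop and measure.

Run:
```python
from h import *
import pickle
cs=pickle.load(open("c0.pkl","rb"));c=cs["top"];im=c["image"];bgr=im[:,:,::-1].copy();s=cs["scene"]
cv2.imwrite("pics/crop1.png",np.hstack([cv2.resize(bgr[165:230,205:355],(800,347),interpolation=cv2.INTER_NEAREST)]))
sb=s["image"][:,:,::-1]
cv2.imwrite("pics/crop1.png",np.vstack([cv2.resize(bgr[170:226,210:352],(710,280),interpolation=cv2.INTER_NEAREST),cv2.resize(sb[175:265,220:340][:64],(710,320)[:2],interpolation=cv2.INTER_NEAREST)]))
hsv=cv2.cvtColor(bgr,cv2.COLOR_BGR2HSV)
def comps(m,amin,name,c,z,hull=False):
    n,l,st,ce=cv2.connectedComponentsWithStats(m.astype(np.uint8))
    for i in range(1,n):
        if st[i,4]>=amin:
            v,u=np.nonzero(l==i)
            P=np.array([onplane(c,a,b,z)[:2] for a,b in zip(u,v)],np.float32)
            r=cv2.minAreaRect(P)
            print(name,st[i],"mean",P.mean(0).round(4),"rect",np.round(r[0],4),np.round(r[1],4),round(r[2],1))
H,S,V=hsv[...,0],hsv[...,1],hsv[...,2]
w=np.zeros(H.shape,bool);w[172:222,217:272]=1
comps((V>150)&(S<60)&w,15,"cast",c,.03)
comps((V>215)&(S<60)&w,8,"castbright",c,.05)
comps((H>100)&(H<125)&(S>150)&(np.arange(560)[None]>365)&(np.arange(560)[None]<435)&(np.arange(420)[:,None]>200),300,"tote",c,.06)
red=((H<8)|(H>172))&(S>150)&(V>80)
k=np.zeros(H.shape,bool);k[180:220,280:350]=1
comps(red&k,5,"red",c,.033)
comps((H>22)&(H<35)&(S>150)&k,2,"yellow",c,.038)
comps((H>60)&(H<85)&(S>80)&(np.arange(420)[:,None]<170)&(np.arange(560)[None]<350),300,"green",c,.1)
sh=cv2.cvtColor(sb.copy(),cv2.COLOR_BGR2HSV);r2=((sh[...,0]<8)|(sh[...,0]>172))&(sh[...,1]>150)
k[:]=0;k[210:250,235:290]=1
comps(r2&k,5,"scene red",s,.09)
```

```text
cast [227 189  12  18 166] mean [0.6019 0.15  ] rect [0.6006 0.1507] [0.0341 0.0559] 84.8
cast [252 193  15  20 177] mean [0.5838 0.0634] rect [0.5826 0.0636] [0.0338 0.0565] 71.4
castbright [227 190   7  15  51] mean [0.6016 0.1549] rect [0.5994 0.1561] [0.0158 0.0466] 81.9
castbright [233 190   5  16  39] mean [0.5968 0.1381] rect [0.5977 0.1389] [0.0095 0.0493] 82.9
castbright [253 194   9  15  60] mean [0.5865 0.0682] rect [0.5848 0.0689] [0.0172 0.0486] 71.4
castbright [258 195   8  17  44] mean [0.5787 0.0532] rect [0.5792 0.0542] [0.0101 0.0516] 71.4
tote [ 375  221   55   60 2804] mean [ 0.4262 -0.3848] rect [ 0.4267 -0.3843] [0.1754 0.1578] 4.2
red [293 188   8   8  54] mean [ 0.6179 -0.0578] rect [ 0.6176 -0.057 ] [0.0227 0.0227] 89.6
red [317 201   3  13  39] mean [ 0.5669 -0.1259] rect [ 0.5669 -0.1259] [0.0065 0.0388] 89.3
yellow [296 198   1   3   3] mean [ 0.5928 -0.055 ] rect [ 0.5928 -0.055 ] [0.     0.0065] 89.5
green [ 217   92  128   72 5440] mean [ 7.885e-01 -1.000e-04] rect [ 0.812  -0.0073] [0.394 0.222] 89.0
scene red [267 221   6  11  49] mean [ 0.6165 -0.0642] rect [ 0.6155 -0.0632] [0.0189 0.0427] 41.1
scene red [246 234   7   6  11] mean [ 0.5859 -0.1467] rect [ 0.587  -0.1469] [0.0027 0.0308] 84.0
```

View pics/crop1.png

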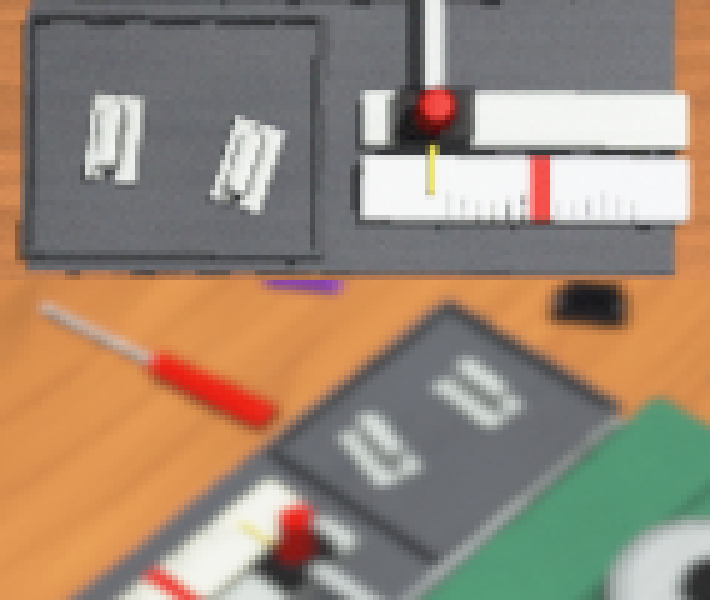

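Crop confirmed: the two aluminium castings in the tray at crop (115,138) and (248,165), the knob at (437,108), the pointer at (432,170) and the mark at (540,188). Next, pick and place the castings.

```bash
cat >> h.py <<'E'
def rot(t): return np.pi*np.array([np.cos(t/2),np.sin(t/2),0])
def go(x,y,z,t): manip.move_to([x,y,z],rot(t))
def line(x,y,z,rate=.15): manip.servo_line([x,y,z],rate=rate)
def pick(x,y,t):
    go(x,y,.16,t); manip.command_gripper(.05,60); line(x,y,.047)
    manip.command_gripper(0,60)
    print("grip",manip.get_width(),manip.get_grip_force(),manip.get_time())
    line(x,y,.2,.25); print("lifted",manip.get_width())
def place(x,y,t):
    go(x,y,.2,t); line(x,y,.046,.2); manip.command_gripper(.035); line(x,y,.2,.25); print("t",manip.get_time())
def snap(n,f):
    c=manip.camera(n); return c
E
python3 - <<'E'
from h import *
pi=np.pi
for p in [(.5835,.064,.047,pi-.325),(.6015,.151,.047,pi-.09),(.467,-.384,.046,pi/2),(.383,-.384,.046,pi/2)]:
    q=manip.solve_ik(p[:3],rot(p[3])); print(None if q is None else np.round(q,2))
pick(.5835,.064,pi-.325)
place(.467,-.384,pi/2)
c=manip.camera("top");b=c["image"][:,:,::-1]
cv2.imwrite("pics/p1.png",cv2.resize(b[160:300,200:450],(800,448),interpolation=cv2.INTER_CUBIC))
E
```

```text
[ 0.09  0.67  1.81 -0.    0.67 -1.16]
[ 0.23  0.7   1.73 -0.    0.71 -1.25]
[-0.71  0.68  1.77 -0.    0.69 -0.71]
[-0.81  0.63  1.91 -0.    0.6  -0.81]
grip 0.0106230749450629 59.37270104885101 4.6083
lifted 0.010714119820158711
t 9.1
```

View pics/p1.png

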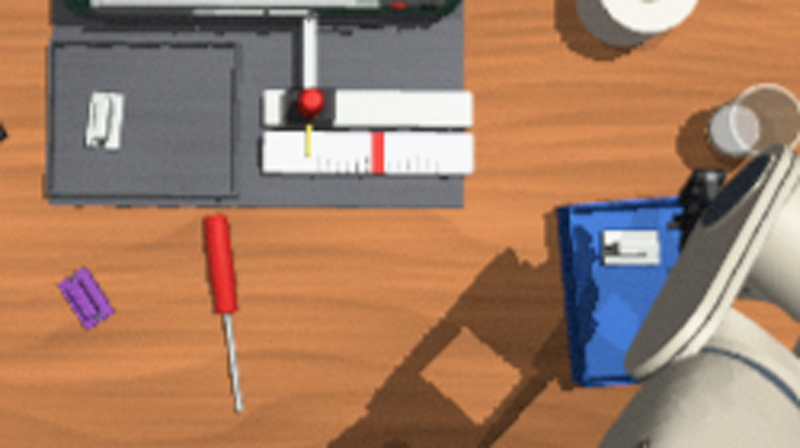

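Casting 1 stands in the tote at (630,246) and the tote hasn't moved. Casting 2 is at (104,120), untouched. Next is casting 2, then I'll measure the gate.

Run:
```python
from h import *
pi=np.pi
pick(.6015,.151,pi-.09)
place(.383,-.384,pi/2)
go(.40,-.20,.3,pi/2)
C={n:manip.camera(n) for n in("top","scene")}
c=C["top"];b=c["image"][:,:,::-1].copy()
cv2.imwrite("pics/p2.png",cv2.resize(b[160:300,200:450],(800,448),interpolation=cv2.INTER_CUBIC))
hsv=cv2.cvtColor(b,cv2.COLOR_BGR2HSV);H,S,V=cv2.split(hsv)
k=np.zeros(H.shape,bool);k[180:220,280:350]=1
def cen(m):
    n,l,st,ce=cv2.connectedComponentsWithStats((m&k).astype(np.uint8))
    for i in range(1,n):
        if st[i,4]>2: yield st[i],ce[i],l==i
for st,ce,m in cen(((H<8)|(H>172))&(S>150)&(V>80)):
    print("red",st,ce.round(2),"z.1",onplane(c,*ce,.1).round(4),"z.033",onplane(c,*ce,.033).round(4))
    if st[3]>10:
        v,u=np.nonzero(m);P=np.array([onplane(c,x,y,.033)[:2] for x,y in zip(u,v)]);
        f=np.polyfit(P[:,0],P[:,1],1);print("slope dy/dx",f[0])
for st,ce,m in cen((H>20)&(H<38)&(S>70)): print("yel",st,ce.round(2),onplane(c,*ce,.038).round(4))
# machine yaw from white ledge front edge
w=((V>190)&(S<50)&k).astype(np.uint8);w[:200]=0
v,u=np.nonzero(w);P=np.array([onplane(c,x,y,.03)[:2] for x,y in zip(u,v)],np.float32);print("ledge",cv2.minAreaRect(P))
w=((V<105)&(S<60)).astype(np.uint8)
```

```text
grip 0.010785222387215047 59.59383845329285 12.775
lifted 0.010485229073021669
t 17.65
red [293 188   8   8  54] [296.74 191.39] z.1 [ 0.6109 -0.0554  0.1   ] z.033 [ 0.6179 -0.0578  0.033 ]
red [317 201   3  13  37] [318.   207.32] z.1 [ 0.5613 -0.1204  0.1   ] z.033 [ 0.5658 -0.1259  0.033 ]
slope dy/dx -0.011441213330914796
yel [295 198   3  11  16] [295.94 201.81] [ 0.5837 -0.0547  0.038 ]
ledge ((0.5671519041061401, -0.1148228719830513), (0.210129976272583, 0.03890513256192207), 89.6207046508789)
```

View pics/p2.png

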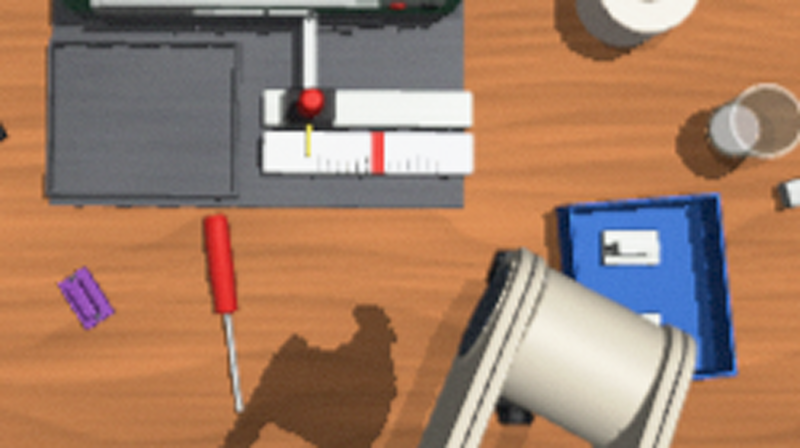

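Tray empty, tote still in place, with the second casting peeping out at (650,318). Next, grip the knob at about (0.611, -0.0555) and pull 71 mm.

Run:
```python
from h import *
manip.command_gripper(.065,60)
t=-.008; x,y=.611,-.0555
go(x,y,.2,t); line(x,y,.093,.12)
print("F",manip.get_contact_force())
manip.command_gripper(0,60); print(manip.get_width(),manip.get_grip_force(),np.round(manip.get_contact_force(),1))
p=manip.get_position()
manip.servo_line([p[0]-.0006,p[1]-.0712,p[2]],rate=.05)
manip.hold(.4)
print(p,manip.get_position(),manip.get_width(),np.round(manip.get_contact_force(),1),manip.get_time())
o=[]
import pickle;C={}
for n in("top","scene"):
    c=manip.camera(n);C[n]=c;o.append(c["image"][:,:,::-1])
pickle.dump(C,open("c3.pkl","wb"))
cv2.imwrite("pics/p3.png",np.vstack([cv2.resize(o[0][160:300,200:450],(536,300),interpolation=cv2.INTER_CUBIC),cv2.resize(o[1][205:275,185:310],(536,300),interpolation=cv2.INTER_CUBIC)]))
```

```text
F [ 0.52325508 -0.48025939  0.18219312]
0.02502997765069246 58.835393206682056 [-1.5 -7.6  5.7]
[ 0.61137598 -0.05701275  0.09407885] [ 0.61041011 -0.12698923  0.09410562] 0.024485633614829635 [-0.6  7.8  1.8] 24.2083
```

View pics/p3.png

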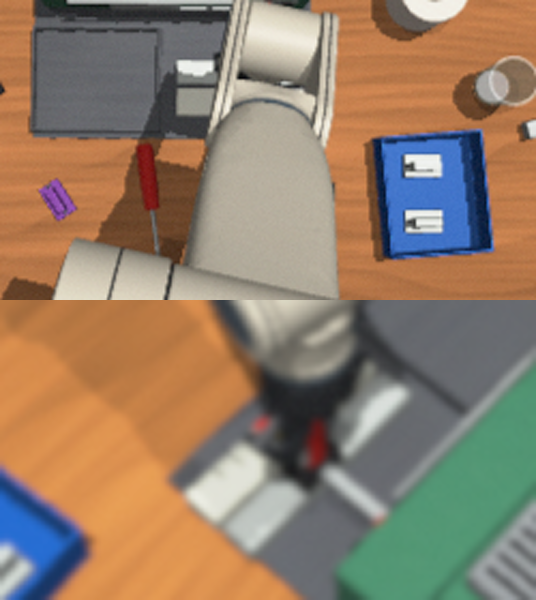

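Both castings stand in the tote, at (422,165) and (424,221). The knob is held and the red mark shows beside the fingers at (262,424), but the pointer is hidden. I'll check the travel from how far the white gate rod has moved.

Run:
```python
from h import *
import pickle
A=pickle.load(open("c0.pkl","rb"))["scene"];B=pickle.load(open("c3.pkl","rb"))["scene"]
def prof(c,x,z,ys):
    uv=np.array([proj(c,[x,y,z]) for y in ys],np.float32)
    return cv2.remap(c["image"].astype(np.float32).mean(2),uv[None,:,0].copy(),uv[None,:,1].copy(),cv2.INTER_LINEAR)[0]
for z in(.03,.045):
  for x in(.645,.655,.665,.675,.685):
    r=[]
    for c,y0 in((A,-.056),(B,-.127)):
        ys=y0+np.arange(-.03,.0301,.0005);p=prof(c,x,z,ys)
        w=np.clip(p-(p.min()+p.max())/2,0,None);r+=[(w*ys).sum()/w.sum(),p.max(),(w>0).sum()*.5]
    print(z,x,np.round(r,4),"travel",round((r[0]-r[3])*1e3,1))
b=[cv2.resize(c["image"][215:265,220:300,::-1],(400,500) if 0 else (400,250),interpolation=cv2.INTER_CUBIC) for c in(A,B)]
cv2.imwrite("pics/p4.png",np.vstack([cv2.resize(i,(800,300)) if 0 else i for i in b]))
```

```text
0.03 0.645 [-5.060000e-02  1.997656e+02  1.700000e+01 -1.215000e-01  1.945104e+02
  1.550000e+01] travel 71.0
0.03 0.655 [-5.050000e-02  2.003333e+02  1.650000e+01 -1.215000e-01  1.956562e+02
  1.600000e+01] travel 71.0
0.03 0.665 [-5.090000e-02  1.997113e+02  1.700000e+01 -1.215000e-01  1.968099e+02
  1.600000e+01] travel 70.5
0.03 0.675 [-5.090000e-02  2.015143e+02  1.700000e+01 -1.217000e-01  1.941458e+02
  1.600000e+01] travel 70.8
0.03 0.685 [-5.080000e-02  1.777520e+02  1.650000e+01 -1.218000e-01  1.811602e+02
  1.600000e+01] travel 71.0
0.045 0.645 [-5.640000e-02  1.994557e+02  1.600000e+01 -1.264000e-01  1.945000e+02
  1.500000e+01] travel 70.0
0.045 0.655 [-5.630000e-02  2.007083e+02  1.650000e+01 -1.266000e-01  1.950729e+02
  1.550000e+01] travel 70.4
0.045 0.665 [-5.650000e-02  2.001491e+02  1.600000e+01 -1.265000e-01  1.959531e+02
  1.600000e+01] travel 69.9
0.045 0.675 [-5.660000e-02  1.995104e+02  1.650000e+01 -1.266000e-01  1.950833e+02
  1.550000e+01] travel 70.0
0.045 0.685 [-5.680000e-02  1.962604e+02  1.600000e+01 -1.268000e-01  1.912917e+02
  1.600000e+01] travel 70.1
```

View pics/p4.png

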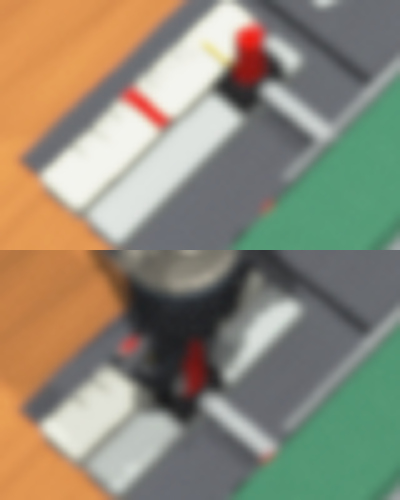

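The rod moved about 70.2 mm against the 71.2 mm needed. In the crop the carriage, at (185,400), lines up with the mark at (130,345). I'll nudge it 1 mm further, check the hold and hand in.

Run:
```python
from h import *
manip.servo_line([.6104,-.1292,.094],rate=.02); manip.hold(1)
print(manip.get_position(),manip.get_width(),manip.get_grip_force(),manip.get_contact_force().round(1),manip.get_time())
manip.sign_off()
```

```text
[ 0.61038468 -0.1280284   0.09412853] 0.024362854715897223 58.68886539246887 [0.1 7.8 1.9] 25.5583
the job is handed in; nothing more can be done
```

Job handed in at 25.6 s: both castings are standing in the blue tote, and the arm is still holding the gate knob at about 71 mm of travel. That should put the pointer over the red mark, but the gripper hid the pointer, so I worked this out from how far the gate's rod moved.

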